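Refit the clean drip tray under the roller pump's drip deck

TASK

The disinfected drip tray is lying in the wash basket: lift it out by its edges, without touching the bottom of its inside, set it down flat on the bench in front of the bay under the pump's steel drip deck, nose towards the bay, and let go. Then take it by the grip on its front plate and slide it in until it is fully home, the front plate flat against the deck's front. Leave everything else where it stands.

Things in the scene. Friction and masses are not known exactly. Their poses are not given: they have to be found in the camera images.
- tray: Narrow open stainless drip tray, 0.25-0.5 kg, level in the wash basket at first. Origin: underside, below the pan's middle; x towards its plain nose end, y across, z up. Pan outside 155 long (x -77.5 to 77.5), 60 wide, 26 high, walls and bottom 3 thick. Front plate at the -x end (x -81.5 to -77.5), 92 wide, 40 high from the underside up. Centre of mass about 8 from the origin towards the grip.
- tray_grip (a point): Middle of the tray's black grip block, which stands out from the front plate: 101.5 from the tray's origin towards -x, 20 above the underside. Block 40 long (tray x -121.5 to -81.5), 24 wide across the tray, 16 high (z 12 to 28). In the basket silicone prongs stand close on both sides of it, so there it cannot be taken.
- tray_nose (a point): Middle of the tray's nose end, at its underside: 77.5 mm from the tray's origin towards +x.
- console: Bench roller pump with a low steel drip deck in front; fixed. Origin: on the bench below the middle of the bay's mouth; x points into the bay, y across, z up. Deck x 0 to 185, 200 wide, its top 45 above the bench (rim 49). Behind it the housing (x 185 to 440) rises to 118, the pump head and open clear cover to about 235.
- bay_mouth (a point): Same point as the console's origin. The bay has no floor: the tray slides in on the bench top. Mouth 80 wide, 31 high; the side walls narrow evenly over the first 25 to 64 wide, then run straight; 165 deep. Home: the tray's front plate meets the deck's front (x = 0), tray origin then 77.5 inside the mouth. No catch, no spring.
- basket: Stainless wire wash basket, fixed, 270 (x) by 210 (y), sides 35 high, floor 3 above the bench; origin on the bench below its middle. The tray lies along its x, grip to -x, 30 to the -y side of the middle, at the middle of the pan with 33 or more free for fingers on both sides. Prongs by the grip are 36 high, a rest at the nose 22 high; the tray lifts straight up.
- clamp: Steel tubing clamp (ring-handled, 160 x 65 mm, 8 thick) lying in the basket beside the tray; bystander.
- tape_big: Roll of tape lying flat, 104 mm across, 24 high; bystander.
- tape_small: Smaller roll of tape lying flat, 90 mm across, 19 high; bystander.
- crank: Pump hand crank: aluminium hub (origin), arm 95 mm along x with a black handle 60 high at its end; bystander.
- gel_jar: Low white jar with a blue lid, 64 mm across, 60 high, standing; bystander.
- steel_bowl: Steel bowl, 110 mm across, 45 high; bystander.
- connector0: White barbed tube connector standing on end, 30 mm across at its collar, 50 high; bystander.
- connector1: A second such connector; bystander.
Things that resemble listed ones, but are neither listed nor needed, are in the scene too. Leave any green look-alike of the tray alone.

How it is judged:
By the outcome, as a careful person would: the job done as asked, in the order asked, and still so for the second after the job is handed in, with the robot touching nothing.
It also fails if it takes over 58 s, if anything falls off the work surface, if the arm or the gripper's body presses on something with over 40 N, if the wrist force passes 120 N, or if a joint passes its speed limit or range.

ROBOT

A 6-joint arm with a two-finger parallel gripper is mounted at the origin on the work surface. World frame = base frame: x ahead of the robot, y to its left, z up, the work surface at z = 0. Lengths are in m, angles in degrees, forces in N, time in s.
With the tool pointing down it reaches from about 0.3 to 0.75 m from the base axis. Payload 8.5 kg.
Tool frame: the origin (TCP) lies at the very end of the fingers, on their centre line; the grasp point (between the pads) lies 19 mm behind it; z points along the fingers, y is the line along which they close (so a half turn about z gives the same grasp; the last joint's range is limited). The gripper opens to 85 mm and grips with 20 to 120 N. Pads are 22 mm wide; open, the fingers measure 114 mm over their backs; the gripper's body (76 mm by 85 mm) begins 54 mm behind the grasp point. The pads swing forward as they close: fully open they stand 13 mm farther back than shut.
Start: joints at [-82.924, 21.807, 74.336, -0, 83.858, -12.336], TCP at [0.183, -0.519, 0.231] pointing down, gripper open.
Joint ranges: [-178.18, 178.18], [-50.72, 133.34], [12.68, 142.11], [-81.47, 261.47], [9.98, 163.14], [-165.26, 165.26]. Speed limits (degrees/s): [136.94, 136.94, 180, 180, 180, 180].

INTERFACE

Orientations are given as a 3x3 rotation matrix whose columns are the frame's x, y, z axes.
In Python, from rig import observe, cams, ticket gives the robot as it stands.
- The arm moves only by the tool move_arm, never from a script. Its arguments are lists of equal length, an entry for each row: "jaw": the finger opening in cm, from 0 to 8.54; "dp": the shift along the tool's x, y, z in cm, a list of three; "turn": the turn, a rotation vector about the tool's x, y, z in rad, a list of three. In form: {"jaw": [jaw, ...], "dp": [[tx, ty, tz], ...], "turn": [[wx, wy, wz], ...]}. A call has 1 to 12 rows; each row shifts and turns the commanded pose from where the row before left it, along the tool's axes as they then stand; what a row does not reach is not made up. A row lasts 1/12 s, in which the tool goes at most 41.7 mm and 7.16 degrees, less where a joint would pass 70% of its speed; a pose out of reach is approached as far as the arm can. A call is refused whole if a number of a shift passes 4.17 or a number of a turn 0.125, either way. A call with a gripper value outside its range is refused whole. The fingers move at their own pace and stop on an object; "force" is the grip in N (left out, the last holds). Time passes only in rows, so rows that do not move let the fingers close. It gives the time, the measured TCP pose, the force, the opening and the grip force at its end, in the units of the state.
- observe(): the state, without advancing time (a new reading comes with each control period).
- cams.get_image(name): name is "scene" or "side" or "wrist"; returns (picture, depth): 420x560x3 uint8, red, green, blue; 420x560 float32, m along the optical axis (not along the pixel's ray), 0 where there is no reading.
- cams.calibration(name): a dict with "vertical_fov" (degrees; the focal length in pixels is half the picture's height over the tangent of half this angle, whatever the lens; pixels are square), "cx", "cy" (the principal point, pixels), "view" (4x4, takes a point from world to camera coordinates); the wrist camera has in their place "tool_from_camera" (4x4, takes a point from camera to tool coordinates, whose origin is the TCP and whose axes are the flange's). Camera axes: x right, y up, looking along -z (the intrinsics and any distortion apply to the point x, -y, -z); pixel columns grow to the right and rows downward; lengths in m; the calibration is good to about 2 mm. A picture is of the moment at which its call begins: read the wrist's pose just before it. calibration takes no time and is no camera call.
- ticket.close_job(): hands the job in; it is judged then, once.
Trained networks look in the newest picture that a camera, given by its name, has taken for a name from the list of things; names that differ only in an ending like _2 or _b are one class to them, and where a whole thing is asked for, a point or a joint stands for the part that bears it (a point fixed in the world has none). Each returns a list of dicts, best first, with "p" (0 to 1); they miss things now and then, are a little off and sometimes report something else, mostly with a low value. They report only what shows in the picture. A call takes as long as a camera call. They do not tell look-alikes from the thing itself.
- cams.spot_in(camera, query): "box" ([centre column, centre row, width, height] as shares, 0 to 1, of the picture: columns of its width, rows of its height, round what is visible of it).
- cams.outline_of(camera, query): "mask" (420x560 bool, what is visible of it) and "box" ([centre column, centre row, width, height] as shares, 0 to 1, of the picture: columns of its width, rows of its height, round what is visible of it).
- cams.mark_of(camera, query): "location" ([column, row] as shares, 0 to 1, of the picture: columns of its width, rows of its height: a listed point, or the origin of a listed thing).
The state is a dict: "time_s": time; "q": joint angles; "qvel": joint speeds; "joint_efforts": joint torques, N m; "position": TCP position; "tool_rot": TCP orientation; "ft_force": force on the tool from outside, world axes, zero at the start; "wrist_torque": the same for the moment, N m; "grip_width": finger opening in m; "gripper_force": force on a finger pad.
Only numpy, scipy, OpenCV 4.12 (cv2) and the standard library are available. Lean on these libraries where they do the work, as an engineer would, in place of code of your own. Each camera call takes 0.05 s, during which the arm holds its last target. There are 200 camera calls.

## Working session

There is one attempt and no reset: what is moved stays moved. The work goes in short steps, Python scripts to look and compute and a tool call to move; the robot and the scene stay as the last step left them, time stands still between calls to the robot, and variables do not carry over. Pictures are saved under pics/ and viewed, at most 10 in all, crops included, and the job is handed in when it is done.

Besides the shell and the picture viewer there is one more tool, called after "Emit:" as name(argument=value, ...) on one line, values as JSON. move_arm: Moves the arm, as the interface text tells. Its arguments: {"type":"object","properties":{"jaw":{"type":"array","items":{"type":"number"}},"dp":{"type":"array","items":{"type":"array","items":{"type":"number"}}},"turn":{"type":"array","items":{"type":"array","items":{"type":"number"}}},"force":{"type":"number"}},"required":["jaw","dp","turn"]}

```bash
mkdir -p pics
cat > h.py <<'E'
import numpy as np, cv2
from rig import observe, cams, ticket
def cam(name):
    c=cams.calibration(name); f=210/np.tan(np.radians(c['vertical_fov'])/2)
    if name=='wrist':
        s=observe(); T=np.eye(4); T[:3,:3]=np.array(s['tool_rot']); T[:3,3]=s['position']
        W=T@np.array(c['tool_from_camera'])
    else: W=np.linalg.inv(np.array(c['view']))
    return f,c['cx'],c['cy'],W
def ray(C,u,v):
    f,cx,cy,W=C; d=np.array([(u-cx)/f,-(v-cy)/f,-1.]); return W[:3,3],W[:3,:3]@d
def at_z(C,u,v,z):
    o,d=ray(C,u,v); return o+d*(z-o[2])/d[2]
def deproj(C,D):
    f,cx,cy,W=C; v,u=np.mgrid[:420,:560]
    P=np.stack([(u-cx)/f*D,-(v-cy)/f*D,-D],-1); return P@W[:3,:3].T+W[:3,3]
E
python3 - <<'E'
from h import *
for n in ['scene','side']:
    I,D=cams.get_image(n); cv2.imwrite(f'pics/{n}0.png',cv2.resize(I[:,:,::-1],(800,600)))
    np.savez(f'{n}0.npz',I=I,D=D)
    print(n,{k:(v if np.isscalar(v) else np.round(v,3).tolist()) for k,v in cams.calibration(n).items()})
    C=cam(n); P=deproj(C,D)
    for q in ['tray','tray_grip','tray_nose','bay_mouth','basket','console']:
        for r in cams.mark_of(n,q)[:3]:
            u,v=np.array(r['location'])*[560,420]; print(n,q,round(r['p'],2),[round(u),round(v)],np.round(P[min(int(v),419),min(int(u),559)],3), np.round(at_z(C,u,v,0.0),3))
print(cams.calibration('wrist'))
E
```

```text
scene {'vertical_fov': 43.67996435764384, 'cx': 284.4958128765531, 'cy': 207.76529200495867, 'view': [[-0.592, 0.806, 0.004, 0.226], [-0.6, -0.444, 0.666, 0.306], [0.539, 0.391, 0.746, -1.784], [0.0, 0.0, 0.0, 1.0]]}
scene tray 0.84 [402, 187] [1.278 0.652 1.125] [0.19  0.296 0.   ]
scene tray 0.58 [364, 265] [0.509 0.351 0.008] [0.504 0.349 0.   ]
scene tray 0.25 [269, 162] [ 0.352 -0.081  0.019] [ 0.339 -0.09   0.   ]
scene tray_grip 0.97 [367, 182] [0.261 0.208 0.032] [0.232 0.198 0.   ]
scene tray_grip 0.76 [394, 248] [0.44  0.392 0.04 ] [0.407 0.385 0.   ]
scene tray_nose 0.93 [429, 187] [0.168 0.364 0.025] [0.143 0.359 0.   ]
scene tray_nose 0.73 [338, 277] [0.576 0.311 0.002] [0.575 0.313 0.   ]
scene tray_nose 0.31 [263, 298] [0.753 0.204 0.027] [0.74  0.196 0.   ]
scene bay_mouth 0.87 [222, 206] [ 0.566 -0.093 -0.001] [ 0.567 -0.089  0.   ]
scene basket 0.96 [371, 270] [0.522 0.374 0.025] [0.506 0.37  0.   ]
side {'vertical_fov': 56.36000160495724, 'cx': 277.5871996820879, 'cy': 208.77496792047364, 'view': [[0.996, -0.094, 0.012, -0.484], [0.048, 0.618, 0.785, -0.154], [-0.0
[... 509 characters left out ...]
 -0.218  0.006] [ 0.324 -0.215  0.   ]
side bay_mouth 0.46 [365, 191] [0.754 0.246 0.024] [0.768 0.276 0.   ]
side basket 0.63 [274, 177] [0.51  0.364 0.006] [0.511 0.369 0.   ]
side console 0.63 [321, 294] [ 0.56  -0.125  0.045] [ 0.571 -0.09   0.   ]
{'vertical_fov': 68.97053403679146, 'cx': 279.1648024085229, 'cy': 212.7463498722672, 'tool_from_camera': array([[ 5.41004470e-04,  9.46148505e-01,  3.23732473e-01,
         8.36930216e-02],
       [ 9.99999591e-01, -2.77058838e-04, -8.61407078e-04,
        -3.26144965e-04],
       [-7.25326076e-04,  3.23732806e-01, -9.46148267e-01,
        -1.42166067e-01],
       [ 0.00000000e+00,  0.00000000e+00,  0.00000000e+00,
         1.00000000e+00]])}
```

View pics/scene0.png

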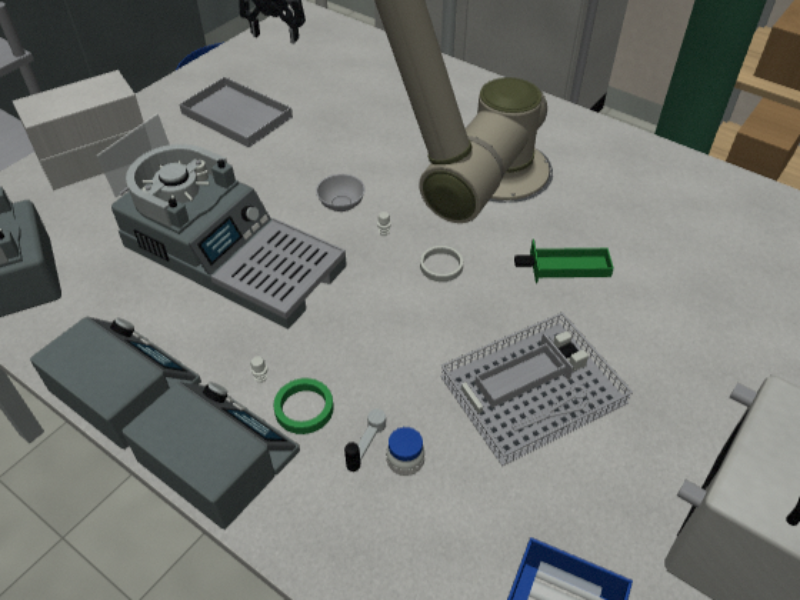

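View pics/side0.png

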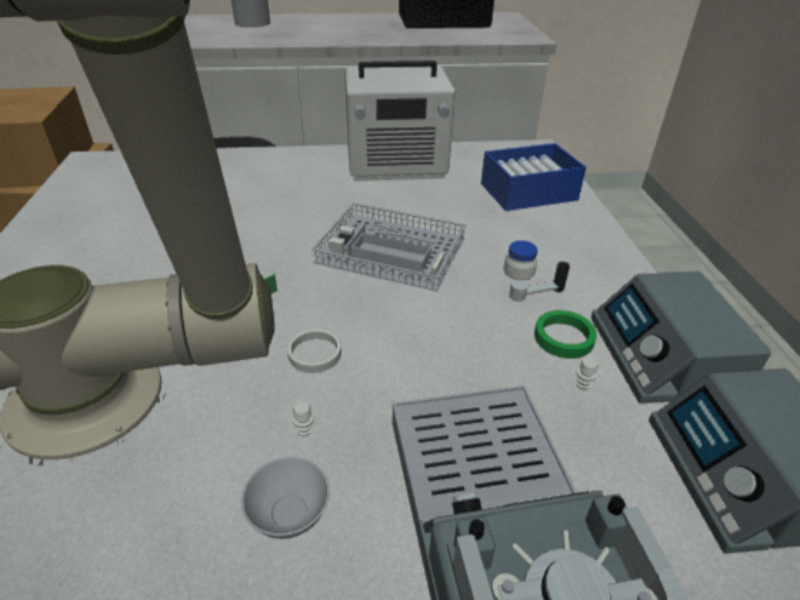

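Run:
```python
from h import *
s=observe(); print(s['time_s'],np.round(s['position'],4),np.round(s['tool_rot'],3).tolist())
for n in ['scene','side']:
    z=np.load(f'{n}0.npz'); P=deproj(cam(n),z['D'])
    m=(z['D']>0)&(abs(P[...,2]-.045)<.006)&(abs(P[...,0]-.57)<.18)&(P[...,1]<0)&(P[...,1]>-.33)
    k,l,st,_=cv2.connectedComponentsWithStats(cv2.morphologyEx(m.astype(np.uint8),cv2.MORPH_CLOSE,np.ones((5,5))))
    i=1+np.argmax(st[1:,4]); p=P[m&(l==i)][:,:2].astype(np.float32)
    print(n,len(p),cv2.minAreaRect(p),np.round(cv2.boxPoints(cv2.minAreaRect(p)),3).tolist())
    # bench check
    b=abs(P[...,2])<.01; print('bench z',np.median(P[b][:,2]))
    # basket rim
    m=(z['D']>0)&(P[...,2]>.012)&(P[...,2]<.055)&(np.hypot(P[...,0]-.52,P[...,1]-.37)<.19)
    p=P[m][:,:2].astype(np.float32);print('basket',len(p),cv2.minAreaRect(p))
    for q in ['tape_small','connector0','steel_bowl','crank','tape_big']:
        cams.get_image(n)
        for r in cams.mark_of(n,q)[:2]:
            u,v=np.array(r['location'])*[560,420]; print(q,round(r['p'],2),[round(u),round(v)],np.round(at_z(cam(n),u,v,0.0),3))
```

```text
0.7 [ 0.1828 -0.5187  0.2313] [[0.943, 0.332, -0.0], [0.332, -0.943, -0.0], [-0.0, 0.0, -1.0]]
scene 3520 ((0.58115553855896, -0.20898377895355225), (0.2062416821718216, 0.2600935697555542), 4.9617791175842285) [[0.46700000762939453, -0.08799999952316284], [0.49000000953674316, -0.34700000286102295], [0.6949999928474426, -0.33000001311302185], [0.6729999780654907, -0.07100000232458115]]
bench z 4.5016214624826745e-06
basket 2405 ((0.508743405342102, 0.378162682056427), (0.21422256529331207, 0.2746628522872925), 64.0071029663086)
tape_small 0.61 [308, 185] [0.35  0.064 0.   ]
tape_small 0.34 [238, 143] [ 0.328 -0.226  0.   ]
connector0 0.71 [182, 262] [ 0.781 -0.042  0.   ]
connector0 0.44 [268, 164] [ 0.347 -0.089  0.   ]
crank 0.8 [265, 295] [0.731 0.195 0.   ]
crank 0.69 [212, 285] [0.786 0.069 0.   ]
tape_big 0.89 [210, 287] [0.794 0.069 0.   ]
side 8246 ((0.580535352230072, -0.20070034265518188), (0.20122754573822021, 0.24122825264930725), 4.9874725341796875) [[0.4699999988079071, -0.08900000154972076], [0.4909999966621399, -0.33000001311302185], [0.6909999847412109, -0.31200000643730164], [0.6700000166893005, -0.07199999690055847]]
bench z 0.0012216989171586201
basket 1850 ((0.5093310475349426, 0.3793577253818512), (0.21793194115161896, 0.2709702253341675), 64.49359893798828)
tape_small 0.85 [220, 249] [0.352 0.064 0.   ]
tape_small 0.41 [319, 288] [ 0.57  -0.075  0.   ]
connector0 0.79 [212, 304] [ 0.339 -0.098  0.   ]
connector0 0.75 [408, 272] [ 0.781 -0.046  0.   ]
steel_bowl 0.81 [200, 358] [ 0.323 -0.22   0.   ]
steel_bowl 0.41 [393, 234] [0.789 0.083 0.   ]
crank 0.79 [364, 209] [0.743 0.19  0.   ]
tape_big 0.61 [394, 236] [0.79  0.076 0.   ]
```

Emit:
move_arm(jaw=[8.5,8.5,8.5,8.5,8.5,8.5,8.5,8.5,8.5,8.5,8.5,8.5], dp=[[2.45,-2.98,0],[2.45,-2.98,0],[2.45,-2.98,0],[2.45,-2.98,0],[2.45,-2.98,0],[2.45,-2.98,0],[2.45,-2.98,0],[2.45,-2.98,0],[2.45,-2.98,0],[2.45,-2.98,0],[2.45,-2.98,0],[2.45,-2.98,0]], turn=[[0,0,0],[0,0,0],[0,0,0],[0,0,0],[0,0,0],[0,0,0],[0,0,0],[0,0,0],[0,0,0],[0,0,0],[0,0,0],[0,0,0]])

```text
time_s: 2.7
position: [0.3413, -0.0819, 0.2316]
tool_rot: [[0.943, 0.332, 0.001], [0.332, -0.943, -0.001], [0.001, 0.001, -1.0]]
ft_force: [-0.2, -0.9, 0.7]
grip_width: 0.0849
gripper_force: 0.0
```

Emit:
move_arm(jaw=[8.5,8.5,8.5,8.5,8.5,8.5,8.5,8.5,8.5,8.5,8.5,8.5], dp=[[2.45,-2.98,0],[2.45,-2.98,0],[2.45,-2.98,0],[2.45,-2.98,0],[2.45,-2.98,0],[2.45,-2.98,0],[2.45,-2.98,0],[2.45,-2.98,0],[2.45,-2.98,0],[2.45,-2.98,0],[2.45,-2.98,0],[2.45,-2.98,0]], turn=[[0,0,0],[0,0,0],[0,0,0],[0,0,0],[0,0,0],[0,0,0],[0,0,0],[0,0,0],[0,0,0],[0,0,0],[0,0,0],[0,0,0]])

```text
time_s: 3.7
position: [0.4998, 0.3533, 0.2313]
tool_rot: [[0.943, 0.333, 0.0], [0.333, -0.943, -0.0], [0.0, 0.0, -1.0]]
ft_force: [0.0, -1.1, -0.3]
grip_width: 0.0852
gripper_force: 0.0
```

Emit:
move_arm(jaw=[8.5,8.5,8.5,8.5,8.5,8.5,8.5,8.5,8.5,8.5], dp=[[0,0,0],[0,0,0],[0,0,0],[0,0,0],[0,0,0],[0,0,0],[0,0,0],[0,0,0],[0,0,0],[0,0,0]], turn=[[0,0,-0.1175],[0,0,-0.1175],[0,0,-0.1175],[0,0,-0.1175],[0,0,-0.1175],[0,0,-0.1175],[0,0,-0.1175],[0,0,-0.1175],[0,0,-0.1175],[0,0,-0.1175]])

```text
time_s: 4.53
position: [0.4997, 0.3512, 0.2313]
tool_rot: [[0.051, 0.999, -0.0], [0.999, -0.051, -0.0], [-0.0, -0.0, -1.0]]
ft_force: [0.9, 0.5, -0.1]
grip_width: 0.0851
gripper_force: 0.0
```

Emit:
move_arm(jaw=[8.5,8.5,8.5,8.5,8.5,8.5,8.5,8.5,8.5,8.5,8.5], dp=[[0,0,0],[0,0,0],[0,0,0],[0,0,0],[0,0,0],[0,0,0],[0,0,0],[0,0,0],[0,0,0],[0,0,0],[0,0,0]], turn=[[0,0,-0.1175],[0,0,-0.1175],[0,0,-0.1175],[0,0,-0.1175],[0,0,-0.1175],[0,0,-0.1175],[0,0,-0.1175],[0,0,-0.1175],[0,0,-0.1175],[0,0,-0.1175],[0,0,0]])

```text
time_s: 5.45
position: [0.4997, 0.3512, 0.2313]
tool_rot: [[-0.901, 0.434, -0.0], [0.434, 0.901, -0.0], [0.0, -0.0, -1.0]]
ft_force: [-0.4, -0.5, 0.0]
grip_width: 0.0849
gripper_force: 0.0
```

```bash
cat > look.py <<'E'
import sys
from h import *
n=sys.argv[1]; s=observe(); print(round(s['time_s'],2),np.round(s['position'],4),np.round(s['tool_rot'],3).tolist(),np.round(s['q'],1))
C=cam('wrist'); I,D=cams.get_image('wrist'); np.savez(n+'.npz',I=I,D=D,W=C[3],f=C[0],c=C[1:3])
cv2.imwrite(f'pics/{n}.png',cv2.resize(I[:,:,::-1],(800,600)))
P=deproj(C,D)
zs={'tray':.003,'tray_grip':.023,'tray_nose':.003,'bay_mouth':0}
for q in sys.argv[2:]:
    for r in cams.mark_of('wrist',q)[:2]:
        u,v=np.array(r['location'])*[560,420]; print(q,round(r['p'],2),[round(u),round(v)],np.round(P[min(int(v),419),min(int(u),559)],3),np.round(at_z(C,u,v,zs[q]),4))
E
python3 look.py w1 tray tray_grip tray_nose
```

```text
5.45 [0.4997 0.3512 0.2313] [[-0.901, 0.434, -0.0], [0.434, 0.901, -0.0], [0.0, -0.0, -1.0]] [ 24.   28.   64.   -0.   88.  -40.3]
tray 0.68 [280, 183] [0.503 0.35  0.005] [0.5045 0.3501 0.003 ]
tray 0.58 [260, 361] [0.727 0.209 0.018] [0.7417 0.2019 0.003 ]
tray_grip 0.86 [280, 103] [0.42 0.39 0.03] [0.4203 0.3904 0.023 ]
tray_grip 0.81 [46, 25] [0.254 0.213 0.027] [0.2525 0.2113 0.023 ]
tray_nose 0.59 [280, 248] [0.574 0.317 0.027] [0.584  0.3125 0.003 ]
```

View pics/w1.png

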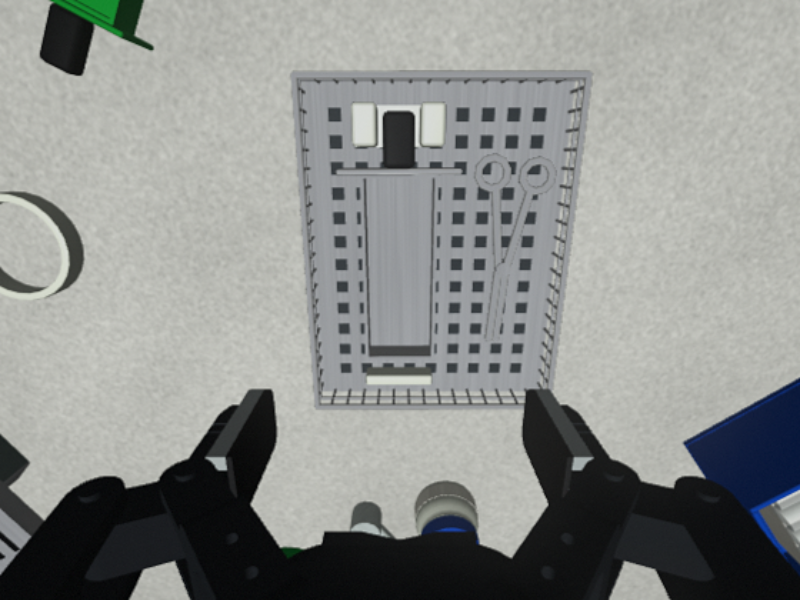

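Run:
```python
from h import *
C=cam('wrist'); o=np.array([.4997,.3512]); X=np.array([.901,-.434]); Y=np.array([.434,.901])
for n,u,v,z in [('plate',399,172,.043),('gripfar',399,112,.031),('plateL',336,171,.043),('plateR',463,171,.043),('pan L',363,260,.029),('pan R',436,260,.029),('panL lo',367,345,.029),('panR lo',434,345,.029),('nose',399,357,.029)]:
    p=at_z(C,u*.7,v*.7,z)[:2]-o; print(n,np.round([p@X*1e3,p@Y*1e3],1))
z=np.load('w1.npz'); P=deproj(C,z['D'])
for v in (150,180,210): print([round(float(x)*1e3) for x in P[v,225:330:3,2]])
```

```text
plate [-71.5   0.9]
gripfar [-112.5    1.1]
plateL [-72.5 -44.8]
plateR [-71.9  47.2]
pan L [ -3.3 -28.6]
pan R [-2.9 30.2]
panL lo [ 71.5 -27.6]
panR lo [71.8 30.1]
nose [83.  -0.1]
[3, 3, 3, 3, 4, 3, 3, 3, 3, 4, 29, 5, 6, 6, 6, 5, 6, 4, 5, 6, 4, 4, 7, 5, 5, 5, 21, 29, 1, 4, 2, 3, 3, 2, 2]
[1, 3, 3, 2, 4, 2, 4, 4, 3, 3, 28, 5, 7, 5, 6, 6, 5, 5, 5, 6, 5, 7, 6, 5, 5, 5, 29, 2, 3, 3, 3, 4, 2, 2, 2]
[2, 3, 3, 1, 3, 1, 2, 3, 3, 1, 28, 12, 6, 6, 5, 6, 6, 6, 5, 5, 5, 6, 5, 6, 6, 5, 29, 2, 3, 2, 3, 3, 1, 2, 2]
```

Emit:
move_arm(jaw=[8.5,8.5,8.5,8.5,8.5,8.5,8.5,8.5,8.5,8.5,8.5], dp=[[0,0.1,3.0],[0,0,3.0],[0,0,3.0],[0,0,3.0],[0,0,3.0],[0,0,2.5],[0,0,2.0],[0,0,1.5],[0,0,1.5],[0,0,1.4],[0,0,0]], turn=[[0,0,0],[0,0,0],[0,0,0],[0,0,0],[0,0,0],[0,0,0],[0,0,0],[0,0,0],[0,0,0],[0,0,0],[0,0,0]])

```text
time_s: 6.57
position: [0.5001, 0.3521, -0.009]
tool_rot: [[-0.898, 0.44, -0.001], [0.44, 0.898, -0.0], [0.001, -0.001, -1.0]]
ft_force: [-0.3, 0.4, -0.1]
grip_width: 0.085
gripper_force: 0.0
```

Emit:
move_arm(jaw=[5,5,5,5,5,5,5,5], dp=[[0,0,0],[0,0,0],[0,0,0],[0,0,0],[0,0,0],[0,0,0],[0,0,0],[0,0,0]], turn=[[0,0,0],[0,0,0],[0,0,0],[0,0,0],[0,0,0],[0,0,0],[0,0,0],[0,0,0]], force=50)

```text
time_s: 7.23
position: [0.5023, 0.3525, -0.002]
tool_rot: [[-0.899, 0.439, 0.007], [0.439, 0.899, 0.002], [-0.006, 0.005, -1.0]]
ft_force: [-6.1, -5.3, 40.8]
grip_width: 0.0593
gripper_force: 64.8
```

Emit:
move_arm(jaw=[5,5,5,5,5,5], dp=[[0,0,-0.4],[0,0,-0.4],[0,0,-0.6],[0,0,-0.6],[0,0,-0.5],[0,0,0]], turn=[[0,0,0],[0,0,0],[0,0,0],[0,0,0],[0,0,0],[0,0,0]])

```text
time_s: 7.73
position: [0.5005, 0.3524, 0.0182]
tool_rot: [[-0.899, 0.438, 0.001], [0.438, 0.899, 0.001], [-0.001, 0.001, -1.0]]
ft_force: [0.6, 0.3, -4.5]
grip_width: 0.0589
gripper_force: 54.6
```

Emit:
move_arm(jaw=[5,5,5,5,5,5,5,5,5,5,5,5], dp=[[0,0,-1],[0,0,-1],[0,0,-1.5],[0,0,-1.5],[0,0,-1.5],[0,0,-1.5],[0,0,-1.5],[0,0,-1],[0,0,-1],[0,0,-0.5],[0,0,0],[0,0,0]], turn=[[0,0,0],[0,0,0],[0,0,0],[0,0,0],[0,0,0],[0,0,0],[0,0,0],[0,0,0],[0,0,0],[0,0,0],[0,0,0],[0,0,0]])

```text
time_s: 8.73
position: [0.4999, 0.3521, 0.137]
tool_rot: [[-0.899, 0.437, -0.001], [0.437, 0.899, -0.0], [0.0, -0.0, -1.0]]
ft_force: [-0.8, 0.1, -4.7]
grip_width: 0.0594
gripper_force: 55.4
```

```bash
python3 look.py w2 tray_grip
```

```text
8.73 [0.4999 0.3521 0.137 ] [[-0.899, 0.437, -0.001], [0.437, 0.899, -0.0], [0.0, -0.0, -1.0]] [ 24.1  32.4  72.5  -0.   75.2 -40. ]
tray_grip 0.65 [276, 71] [0.414 0.393 0.17 ] [0.4    0.3979 0.023 ]
```

View pics/w2.png

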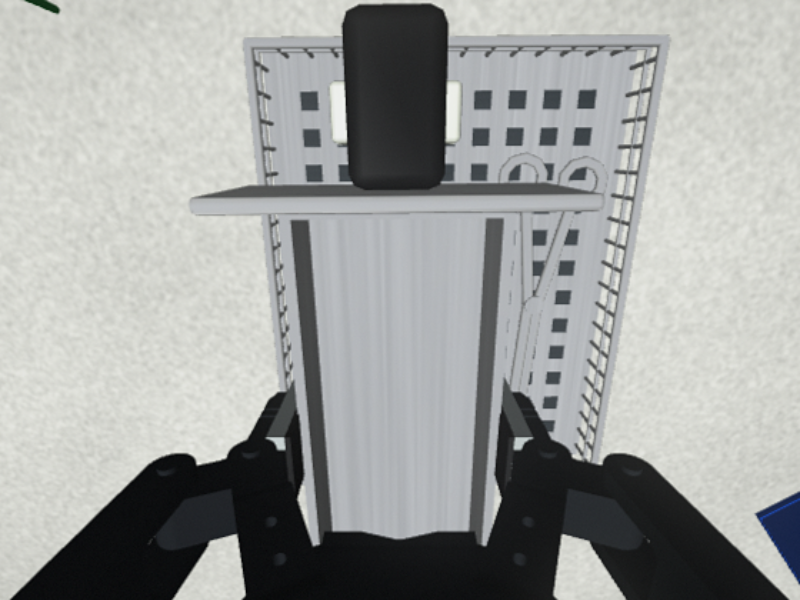

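Emit:
move_arm(jaw=[5,5,5,5,5,5,5,5,5,5,5,5], dp=[[-0.8,-1.05,0],[-1.6,-2.1,0],[-1.6,-2.1,0],[-1.6,-2.1,0],[-1.8,-2.4,0],[-1.8,-2.4,0],[-1.8,-2.4,0],[-1.8,-2.4,0],[-1.8,-2.4,0],[-1.8,-2.4,0],[-1.6,-2.1,0],[-0.8,-1.15,0]], turn=[[0,0,0],[0,0,0],[0,0,0],[0,0,0],[0,0,0],[0,0,0],[0,0,0],[0,0,0],[0,0,0],[0,0,0],[0,0,0],[0,0,0]])

```text
time_s: 9.83
position: [0.56, 0.0417, 0.1369]
tool_rot: [[-0.898, 0.44, -0.0], [0.44, 0.898, -0.001], [0.0, -0.001, -1.0]]
ft_force: [0.1, -0.8, -4.9]
grip_width: 0.0595
gripper_force: 55.4
```

Emit:
move_arm(jaw=[5,5,5,5,5,5,5,5,5,5,5,5], dp=[[0,0,0],[0,0,0],[0,0,0],[0,0,0],[0,0,0],[0,0,0],[0,0,0],[0,0,0],[0,0,0],[0,0,0],[0,0,0],[0,0,0]], turn=[[0,0,0.0515],[0,0,0.1],[0,0,0.11],[0,0,0.11],[0,0,0.11],[0,0,0.11],[0,0,0.11],[0,0,0.11],[0,0,0.11],[0,0,0.11],[0,0,0],[0,0,0]])

```text
time_s: 10.83
position: [0.5595, 0.0451, 0.1371]
tool_rot: [[-0.09, 0.996, -0.001], [0.996, 0.09, 0.0], [0.0, -0.001, -1.0]]
ft_force: [-0.1, 0.0, -4.5]
grip_width: 0.0592
gripper_force: 55.4
```

Run:
```python
from h import *
s=observe(); R=np.array(s['tool_rot']); p0=np.array(s['position']); print(s['time_s'],p0.round(4),R.round(3).tolist())
C=cam('wrist'); I,D=cams.get_image('wrist'); P=deproj(C,D)
T=(P-p0)@R*1e3
for v in (150,180,210,240,270,300): # inside bottom profile along tray
    r=T[v,250:310]; print(v,'in bottom tool xz',np.median(r[:,[0,2]],0).round(1))
for v in (160,200,250):
    r=T[v]; k=(abs(r[:,1])<45)&(D[v]>0)&(r[:,2]<np.median(T[v,250:310,2])-15); 
    y=r[k][:,1]; print(v,'rims y',y.min().round(1),y.max().round(1), 'z',np.median(r[k][:,2]).round(1))
r=T[130:150,200:360].reshape(-1,3); r=r[r[:,2]<np.percentile(r[:,2],5)+3]; print('plate top',np.median(r,0).round(1))
I2,D2=cams.get_image('side'); P2=deproj(cam('side'),D2); cv2.imwrite('pics/s2.png',cv2.resize(I2[:,:,::-1],(800,600)))
```

```text
10.8333 [0.5595 0.0451 0.1371] [[-0.09, 0.996, -0.001], [0.996, 0.09, 0.0], [0.0, -0.001, -1.0]]
150 in bottom tool xz [ 69.4 -30.9]
180 in bottom tool xz [53.1 -7.8]
210 in bottom tool xz [38.9 -7.5]
240 in bottom tool xz [23.8 -7.6]
270 in bottom tool xz [ 7.5 -7.6]
300 in bottom tool xz [-10.   -7.5]
160 rims y -29.9 29.7 z -30.3
200 rims y -29.9 29.9 z -30.3
250 rims y -29.4 30.0 z -30.4
plate top [ 73.6   0.4 -44.5]
```

View pics/s2.png

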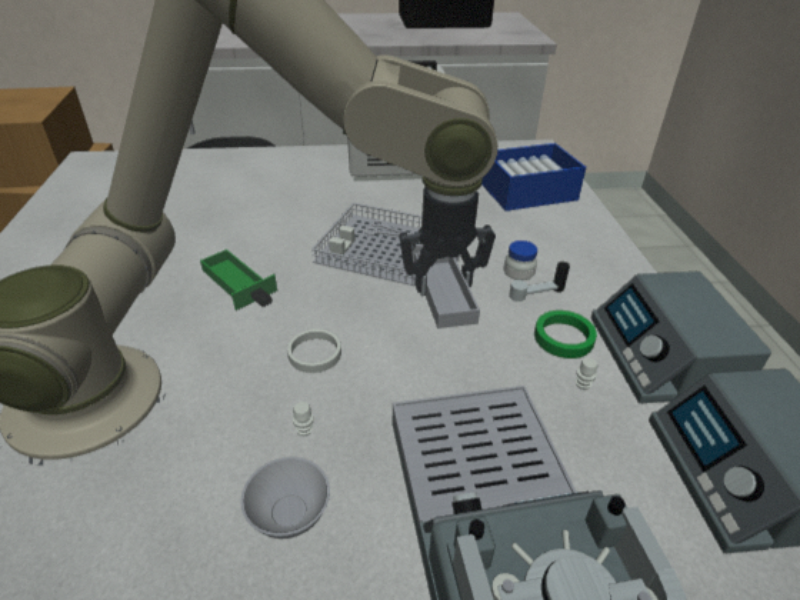

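Emit:
move_arm(jaw=[5,5,5,5,5,5,5,5,5,5,5,5], dp=[[0,0,1],[0,0,2],[0,0,2],[0,0,2],[0,0,2],[0,0,2],[0,0,1],[0,0,1],[0,0,0.5],[0,0,0.3],[0,0,0.2],[0,0,0]], turn=[[0,0,0],[0,0,0],[0,0,0],[0,0,0],[0,0,0],[0,0,0],[0,0,0],[0,0,0],[0,0,0],[0,0,0],[0,0,0],[0,0,0]])

```text
time_s: 11.93
position: [0.56, 0.0451, -0.0024]
tool_rot: [[-0.086, 0.996, 0.001], [0.996, 0.086, -0.0], [-0.0, 0.001, -1.0]]
ft_force: [0.9, 0.1, -4.8]
grip_width: 0.0592
gripper_force: 55.3
```

Still ~2 mm above the bench; ease down and release.

Emit:
move_arm(jaw=[5,5,5,5], dp=[[0,0,0.1],[0,0,0.1],[0,0,0],[0,0,0]], turn=[[0,0,0],[0,0,0],[0,0,0],[0,0,0]])

```text
time_s: 12.27
position: [0.5599, 0.0451, -0.0045]
tool_rot: [[-0.086, 0.996, 0.0], [0.996, 0.086, -0.0], [-0.0, 0.0, -1.0]]
ft_force: [0.2, -0.2, -4.2]
grip_width: 0.0592
gripper_force: 55.3
```

Emit:
move_arm(jaw=[5,5,6.5,7.2,8.5,8.5,8.5,8.5,8.5,8.5], dp=[[0,0,0.07],[0,0,0],[0,0,0],[0,0,0],[0,0,0],[0,0,0],[0,0,0],[0,0,0],[0,0,0],[0,0,0]], turn=[[0,0,0],[0,0,0],[0,0,0],[0,0,0],[0,0,0],[0,0,0],[0,0,0],[0,0,0],[0,0,0],[0,0,0]])

```text
time_s: 13.1
position: [0.5598, 0.0451, -0.0054]
tool_rot: [[-0.086, 0.996, -0.0], [0.996, 0.086, 0.0], [0.0, -0.0, -1.0]]
ft_force: [0.1, 0.1, 0.1]
grip_width: 0.085
gripper_force: 0.0
```

Emit:
move_arm(jaw=[8.5,8.5,8.5,8.5,8.5,8.5,8.5,8.5,8.5,8.5,8.5,8.5], dp=[[0,0,-1],[0,0,-2],[0,0,-3],[0,0,-3],[0,0,-3],[0,0,-2],[2,0,-1],[2.5,0,0],[2.5,0,0],[1.5,0,0],[1,0,0],[0,0,0]], turn=[[0,0,0],[0,0,0],[0,0,0],[0,0,0],[0,0,0],[0,0,0],[0,0,0],[0,0,0],[0,0,0],[0,0,0],[0,0,0],[0,0,0]])

```text
time_s: 14.1
position: [0.5512, 0.1412, 0.1452]
tool_rot: [[-0.088, 0.996, 0.0], [0.996, 0.088, 0.0], [0.0, 0.0, -1.0]]
ft_force: [0.3, 0.4, -0.3]
grip_width: 0.0851
gripper_force: 0.0
```

```bash
python3 look.py w3 tray_grip bay_mouth
python3 - <<'E'
from h import *
C=cam('wrist'); z=np.load('w3.npz'); P=deproj(C,z['D']); s=observe()
T=(P-s['position'])@np.array(s['tool_rot'])*1e3
m=(abs(P[...,2]-.028)<.006)&(z['I'].max(-1)<70)&(abs(T[...,1])<40)
p=T[m]; print('block tool xy',np.percentile(p[:,0],[2,98]).round(1),np.percentile(p[:,1],[2,98]).round(1),len(p))
E
```

```text
14.1 [0.5512 0.1412 0.1452] [[-0.088, 0.996, 0.0], [0.996, 0.088, 0.0], [0.0, 0.0, -1.0]] [ 2.4 28.  79.2  0.  72.8 -2.6]
tray_grip 0.93 [279, 206] [0.55  0.142 0.027] [0.5512 0.1405 0.023 ]
block tool xy [-177.2   18.3] [-33.5  33.7] 1617
```

View pics/w3.png

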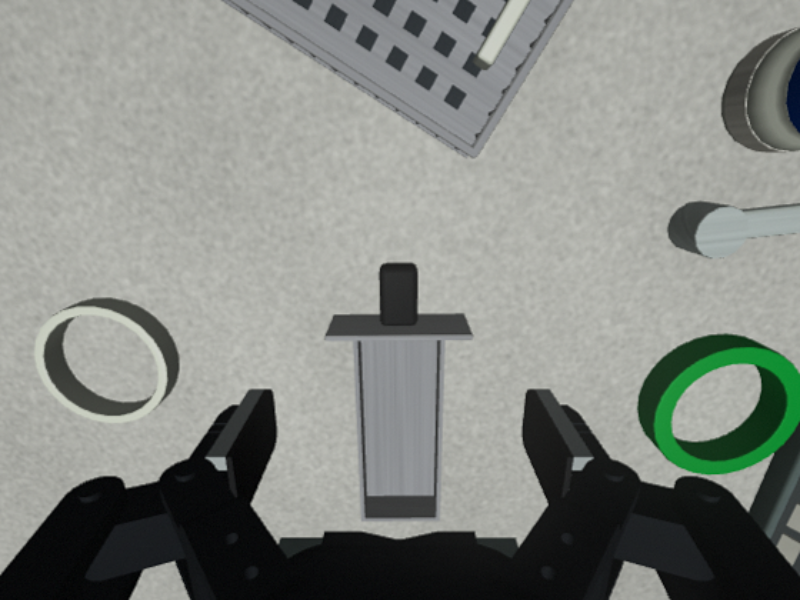

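Emit:
move_arm(jaw=[8.5,8.5,8.5,8.5,8.5,8.5,8.5,8.5,8.5,8.5], dp=[[0.3,0,1],[0,0,2],[0,0,2.5],[0,0,2.5],[0,0,2],[0,0,1.5],[0,0,1.3],[0,0,0.8],[0,0,0.4],[0,0,0]], turn=[[0,0,0],[0,0,0],[0,0,0],[0,0,0],[0,0,0],[0,0,0],[0,0,0],[0,0,0],[0,0,0],[0,0,0]])

```text
time_s: 15.08
position: [0.5511, 0.1424, 0.0038]
tool_rot: [[-0.086, 0.996, -0.001], [0.996, 0.086, -0.0], [0.0, -0.001, -1.0]]
ft_force: [-0.6, 0.2, -0.1]
grip_width: 0.0854
gripper_force: 0.0
```

Emit:
move_arm(jaw=[6,4,2,1.5,1.5,1.5,1.5,1.5,1.5,1.5], dp=[[0,0,0],[0,0,0],[0,0,0],[0,0,0],[0,0,0],[0,0,0],[0,0,0],[0,0,0],[0,0,0],[0,0,0]], turn=[[0,0,0],[0,0,0],[0,0,0],[0,0,0],[0,0,0],[0,0,0],[0,0,0],[0,0,0],[0,0,0],[0,0,0]], force=40)

```text
time_s: 15.92
position: [0.5515, 0.1428, 0.0051]
tool_rot: [[-0.086, 0.996, 0.001], [0.996, 0.086, 0.0], [-0.0, 0.001, -1.0]]
ft_force: [-0.5, -0.8, 6.4]
grip_width: 0.0233
gripper_force: 42.5
```

Run:
```python
from h import *
s=observe(); print(np.round(s['position'],4),np.round(s['tool_rot'],3).tolist())
M=np.array([.5705,-.08]); X=np.array([.0872,-.9962]); Y=np.array([.9962,.0872])
d=M-np.array(s['position'])[:2]; print('TCP to mouth along/lat mm',d@X*1e3,d@Y*1e3)
for n in ['scene','side']:
    I,D=cams.get_image(n); C=cam(n); P=deproj(C,D)
    cv2.imwrite(f'pics/{n}3.png',cv2.resize(I[150:330,150:390,::-1],(800,600)))
    for q in ['tray_nose','bay_mouth']:
        for r in cams.mark_of(n,q)[:2]:
            u,v=np.array(r['location'])*[560,420]; p=at_z(C,u,v,0); e=p[:2]-M; print(n,q,round(r['p'],2),p.round(4),(e@X).round(4),(e@Y).round(4))
    m=(D>0)&(abs(P[...,2]-.045)<.006); Q=P[m][:,:2]-M; x,y=Q@X,Q@Y
    for a in (.02,.05,.08,.11): 
        k=(abs(x-a)<.012)&(abs(y)<.13); print(n,a,np.percentile(y[k],[1,99]).round(4))
    for a in (-.08,-.04,.04,.08):
        k=(abs(y-a)<.012)&(abs(x)<.1); print(n,'front',a,np.percentile(x[k],2).round(4))
```

```text
[0.5515 0.1428 0.0051] [[-0.086, 0.996, 0.001], [0.996, 0.086, 0.0], [-0.0, 0.001, -1.0]]
TCP to mouth along/lat mm 223.55756423428755 -0.5333331939362522
scene tray_nose 0.8 [0.1528 0.3605 0.    ] -0.4753 -0.3777
scene tray_nose 0.7 [ 0.5574 -0.0384  0.    ] -0.0426 -0.0094
scene bay_mouth 0.96 [ 0.5754 -0.0832  0.    ] 0.0036 0.0046
scene 0.02 [-0.1     0.0999]
scene 0.05 [-0.0996  0.0986]
scene 0.08 [-0.0995  0.0996]
scene 0.11 [-0.099   0.0992]
scene front -0.08 0.003
scene front -0.04 0.0032
scene front 0.04 0.0029
scene front 0.08 0.0022
side tray_nose 0.89 [0.1411 0.3546 0.    ] -0.4703 -0.3899
side tray_nose 0.65 [ 0.5645 -0.0313  0.    ] -0.0491 -0.0017
side 0.02 [-0.1004  0.0976]
side 0.05 [-0.1003  0.0965]
side 0.08 [-0.1     0.0961]
side 0.11 [-0.1     0.0967]
side front -0.08 0.004
side front -0.04 0.0044
side front 0.04 0.005
side front 0.08 0.0042
```

Emit:
move_arm(jaw=[1.5,1.5,1.5,1.5,1.5,1.5,1.5,1.5,1.5,1.5], dp=[[0,0,-0.1],[-0.5,0,0],[-0.8,0,0],[-0.8,0,0],[-0.8,0,0],[-0.8,0,0],[-0.8,0,0],[-0.8,0,0],[-0.7,0,0],[0,0,0]], turn=[[0,0,0],[0,0,0],[0,0,0],[0,0,0],[0,0,0],[0,0,0],[0,0,0],[0,0,0],[0,0,0],[0,0,0]])

```text
time_s: 17.05
position: [0.5568, 0.0813, 0.0056]
tool_rot: [[-0.085, 0.996, 0.0], [0.996, 0.085, -0.0], [-0.0, 0.0, -1.0]]
ft_force: [-0.7, -0.3, -2.5]
grip_width: 0.0235
gripper_force: 41.4
```

Emit:
move_arm(jaw=[1.5,1.5,1.5,1.5,1.5,1.5,1.5], dp=[[-0.4,0,0],[-0.4,0,0],[-0.4,0,0],[-0.4,0,0],[-0.4,0,0],[-0.4,0,0],[0,0,0]], turn=[[0,0,0],[0,0,0],[0,0,0],[0,0,0],[0,0,0],[0,0,0],[0,0,0]])

```text
time_s: 17.63
position: [0.5587, 0.0582, 0.0056]
tool_rot: [[-0.086, 0.996, 0.0], [0.996, 0.086, -0.0], [-0.0, 0.0, -1.0]]
ft_force: [-0.4, -0.7, -2.8]
grip_width: 0.0229
gripper_force: 41.4
```

Emit:
move_arm(jaw=[1.5,1.5,1.5,1.5,1.5,1.5,1.5,1.5,1.5,1.5,1.5,1.5], dp=[[-0.5,0,0.05],[-0.8,0,0],[-1,0,0],[-1,0,0],[-1,0,0],[-1,0,0],[-1,0,0],[-1,0,0],[-1,0,0],[-0.8,0,0],[-0.5,0,0],[0,0,0]], turn=[[0,0,0],[0,0,0],[0,0,0],[0,0,0],[0,0,0],[0,0,0],[0,0,0],[0,0,0],[0,0,0],[0,0,0],[0,0,0],[0,0,0]])

```text
time_s: 18.63
position: [0.5671, -0.038, 0.0052]
tool_rot: [[-0.085, 0.996, 0.0], [0.996, 0.085, -0.001], [-0.001, 0.0, -1.0]]
ft_force: [-0.5, -0.3, -2.0]
grip_width: 0.0232
gripper_force: 41.6
```

Emit:
move_arm(jaw=[1.5,1.5,1.5,1.5,1.5,1.5], dp=[[-0.2,0,0],[-0.2,0,0],[-0.2,0,0],[-0.2,0,0],[-0.2,0,0],[0,0,0]], turn=[[0,0,0],[0,0,0],[0,0,0],[0,0,0],[0,0,0],[0,0,0]])

```text
time_s: 19.13
position: [0.5678, -0.0468, 0.0052]
tool_rot: [[-0.086, 0.996, 0.0], [0.996, 0.086, -0.0], [-0.0, 0.0, -1.0]]
ft_force: [-0.8, 1.1, -0.3]
grip_width: 0.0235
gripper_force: 41.7
```

Emit:
move_arm(jaw=[1.5,1.5,1.5,1.5,1.5], dp=[[-0.2,0,0],[-0.2,0,0],[-0.2,0,0],[0,0,0],[0,0,0]], turn=[[0,0,0],[0,0,0],[0,0,0],[0,0,0],[0,0,0]])

```text
time_s: 19.55
position: [0.5683, -0.053, 0.0052]
tool_rot: [[-0.086, 0.996, 0.0], [0.996, 0.086, -0.001], [-0.001, 0.0, -1.0]]
ft_force: [-0.9, -0.2, 0.8]
grip_width: 0.0232
gripper_force: 41.7
```

Emit:
move_arm(jaw=[1.5,1.5,1.5], dp=[[-0.1,0,0],[-0.1,0,0],[0,0,0]], turn=[[0,0,0],[0,0,0],[0,0,0]])

```text
time_s: 19.8
position: [0.5684, -0.0546, 0.0052]
tool_rot: [[-0.086, 0.996, 0.0], [0.996, 0.086, 0.0], [0.0, 0.0, -1.0]]
ft_force: [-0.1, 2.4, 0.9]
grip_width: 0.0234
gripper_force: 41.8
```

Emit:
move_arm(jaw=[1.5,1.5,1.5], dp=[[-0.1,0,0],[-0.1,0,0],[0,0,0]], turn=[[0,0,0],[0,0,0],[0,0,0]])

```text
time_s: 20.05
position: [0.5685, -0.0555, 0.0052]
tool_rot: [[-0.086, 0.996, -0.0], [0.996, 0.086, 0.002], [0.002, -0.0, -1.0]]
ft_force: [1.0, 8.2, 0.9]
grip_width: 0.0232
gripper_force: 42.0
```

Emit:
move_arm(jaw=[1.5,1.5,1.5,1.5], dp=[[-0.1,0,0],[-0.1,0,0],[0,0,0],[0,0,0]], turn=[[0,0,0],[0,0,0],[0,0,0],[0,0,0]])

```text
time_s: 20.38
position: [0.5685, -0.0555, 0.0051]
tool_rot: [[-0.086, 0.996, -0.001], [0.996, 0.086, 0.005], [0.005, -0.0, -1.0]]
ft_force: [0.3, 19.3, 4.5]
grip_width: 0.0231
gripper_force: 42.2
```

Run:
```python
from h import *
s=observe(); R=np.array(s['tool_rot']); print(s['time_s'])
C=cam('wrist'); I,D=cams.get_image('wrist'); P=deproj(C,D)
cv2.imwrite('pics/w4.png',cv2.resize(I[:,:,::-1],(800,600)))
```

```text
20.3833
```

View pics/w4.png

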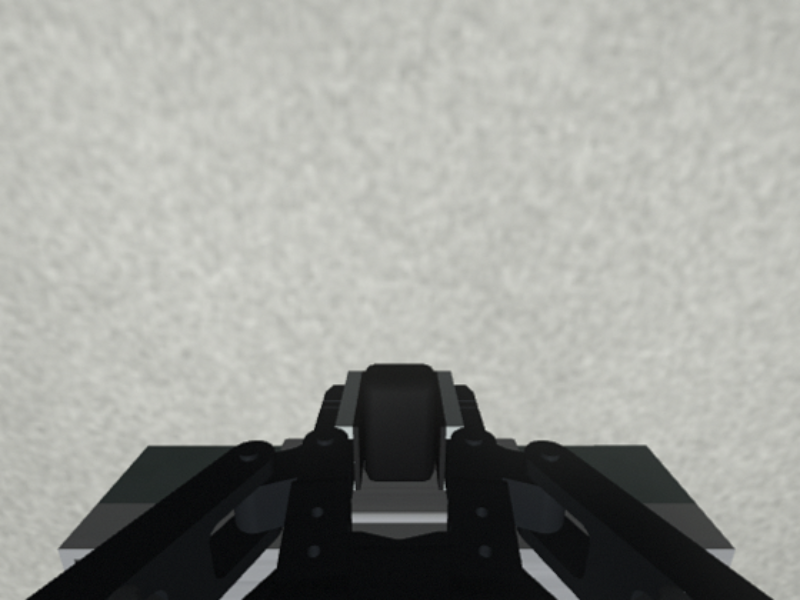

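Emit:
move_arm(jaw=[1.5,1.5,3,5,8.5,8.5,8.5,8.5,8.5,8.5,8.5,8.5], dp=[[0.3,0,0],[0,0,0],[0,0,0],[0,0,0],[0,0,0],[0,0,0],[0,0,0],[0,0,0],[0,0,0],[0,0,0],[0,0,0],[0,0,0]], turn=[[0,0,0],[0,0,0],[0,0,0],[0,0,0],[0,0,0],[0,0,0],[0,0,0],[0,0,0],[0,0,0],[0,0,0],[0,0,0],[0,0,0]])

```text
time_s: 21.43
position: [0.5685, -0.0555, 0.0051]
tool_rot: [[-0.086, 0.996, 0.0], [0.996, 0.086, -0.0], [-0.0, 0.0, -1.0]]
ft_force: [-0.1, 0.2, -0.5]
grip_width: 0.0848
gripper_force: 0.0
```

Emit:
move_arm(jaw=[8.5,8.5,8.5,8.5,8.5,8.5,8.5,8.5,8.5,8.5,8.5,8.5], dp=[[0,0,-0.5],[0,0,-1],[0,0,-2],[0,0,-2],[0,0,-2],[0,0,-2],[0,0,-2],[1,0,-2],[1,0,-1],[1,0,0],[1,0,0],[0,0,0]], turn=[[0,0,0],[0,0,0],[0,0,0],[0,0,0],[0,0,0],[0,0,0],[0,0,0],[0,0,0],[0,0,0],[0,0,0],[0,0,0],[0,0,0]])

```text
time_s: 22.43
position: [0.5642, -0.0135, 0.1491]
tool_rot: [[-0.088, 0.996, -0.002], [0.996, 0.088, 0.001], [0.001, -0.002, -1.0]]
ft_force: [-0.2, 0.4, -0.3]
grip_width: 0.0851
gripper_force: 0.0
```

```bash
python3 look.py w5 tray_grip; python3 -c "
from h import *
I,D=cams.get_image('scene'); cv2.imwrite('pics/sc5.png',cv2.resize(I[100:340,80:400,::-1],(800,600),interpolation=2))"
```

```text
22.43 [ 0.5642 -0.0135  0.1491] [[-0.088, 0.996, -0.002], [0.996, 0.088, 0.001], [0.001, -0.002, -1.0]] [-13.4  27.4  79.5   0.   73.2 -18.5]
tray_grip 0.7 [283, 251] [ 0.572 -0.058  0.027] [ 0.5724 -0.0603  0.023 ]
```

View pics/w5.png

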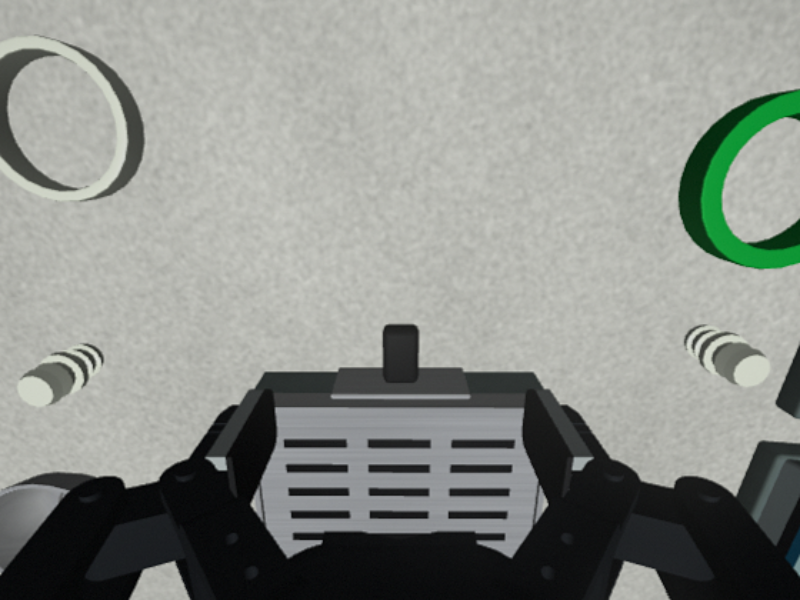

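View pics/sc5.png

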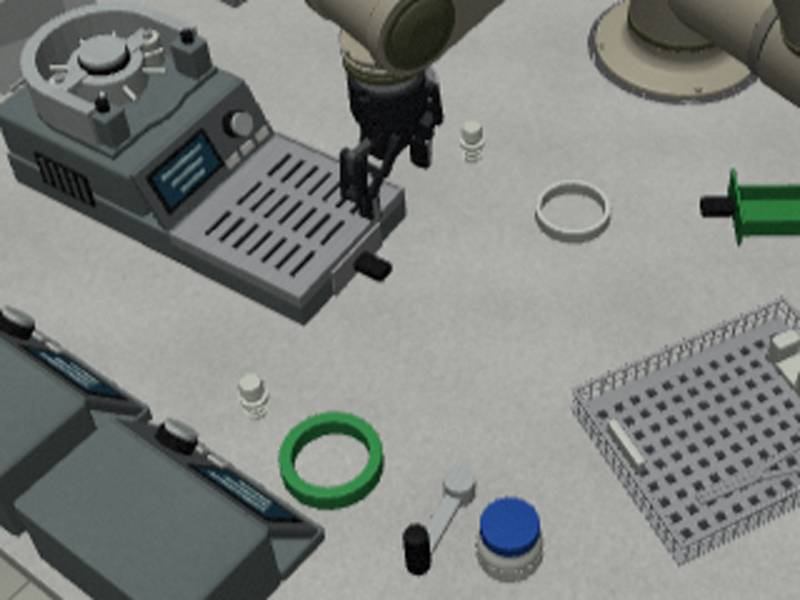

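The wrist view shows the front plate (400, 385) flush and parallel against the deck front. The scene crop shows the tray in the bay and everything else where it stood. I'm handing the job in.

```bash
python3 -c "
from rig import ticket
print(ticket.close_job())"
```

```text
the job is handed in; nothing more can be done
None
```

The steel tray was lifted out of the basket by its outer sides, set down flat in front of the bay and released, then slid in by its grip until the plate stopped against the deck front at 19 N; the job is handed in at about 22.5 s.

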